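# Hold the hand magnifier over a lens for inspection

## Task

I want to check the lens on the blue pad for scratches: draw the hand magnifier out of its sloping stand, turn its glass level and hold it still, centred over the lens with the glass about 80 mm above the middle of the lens. Finish holding it there in the gripper, clear of everything else, and leave the lens and the other things on the bench where they are.

Things in the scene. Friction and masses are not known exactly. Their poses are not given: they have to be found in the camera images.
- glass_center (a point): Centre of the glass of a rigid, loose hand magnifier (60 to 130 g): clear glass in a steel rim 68 mm across, 9 mm thick, on a straight white handle with a dark inlay. Axes: x from handle to glass along the handle, y across the handle's width, z along the axis of the glass. At the start the handle is down in the stand's sleeve, about 50 degrees above level, the glass up and leaning away from the robot.
- handle_grip (a point): Middle of the bare part of the magnifier's handle, 77 mm behind the glass centre; same axes. The handle, 18 mm wide (y) and 12 mm thick (z), runs from 48 to 150 mm behind the glass centre; bare to about 104 mm, the rest is in the sleeve at the start. A thin steel neck joins it to the rim. Grip here across the width.
- handle_end (a point): Foot end of the magnifier's handle, on its middle line, 150 mm behind the glass centre; same axes.
- sleeve_mouth (a point): Middle of the open upper end of the stand's sleeve, 70 mm above the worktop; axes of the stand: z up, x the way the sleeve leans. Grey stand, fixed, base 118 x 78 mm and 15 mm high, centred 20 mm along x from below this point. The sleeve (inside 21 x 14.4 mm, 45 mm deep) rises along x at 53 degrees above level; the handle sits in it with 2 to 3 mm of play and comes out along its length.
- lens_center (a point): Centre of the lens to be inspected (the one on the blue pad; another lens lies elsewhere, far right): clear round disc 66 mm across, 10 mm thick, loose, lying flat; its top is 5 mm above this point.
- inspection_pad: Blue square inspection pad with a black edge, 118 x 118 mm, 4 mm thick, fixed and level on the worktop; origin at the centre of its underside, z up.
- bench_vice: Small blue bench vice, fixed in the middle of the worktop: 143 mm long (x), 89 mm wide, 109 mm high. An obstacle, not used; origin at the middle of its foot.
- cleaner_bottle_center (a point): small pale blue pump-spray bottle, 37 mm across, 128 mm tall, standing at the back; centre half-way up. Bystander, leave alone
- glue_center (a point): small white adhesive bottle with a red nozzle, 27 mm across, 66 mm tall, standing at the back; centre half-way up. Bystander, leave alone
- loupe_center (a point): black eye loupe, 37 mm across, 34 mm tall, standing at the back right; centre half-way up. Bystander, leave alone
- mug_center (a point): yellow mug, 79 mm across and 100 mm tall, with a handle, at the back left; centre half-way up. Bystander, leave alone
Not all that is in view belongs to the job. What is shaped like the part that bears lens_center but purple is not meant.

How it is judged (in metres and radians):
On the way:
1. the magnifier is drawn out of the stand's sleeve and held by the gripper, touching the stand no more (distance between handle_end and sleeve_mouth above 0.01 m and height (world z) of handle_end above 0.075 m and contact force between magnifier and magnifier_stand below 0.05 N and contact force between magnifier and the fingers above 1 N), for 0.1 s.
At the end, for the whole second after the job is handed in: The gripper holds the magnifier still, glass level within 10 degrees, its centre within 15 mm sideways of the lens centre and 60 to 100 mm above it, handle end over 40 mm above the worktop, touching neither stand, lens nor vice; the lens lies within 10 mm of its start (angle between the z axis of glass_center and the z axis of inspection_pad, either way round below 0.175 rad and horizontal distance between glass_center and lens_center below 0.015 m and z of glass_center in the frame of inspection_pad between 0.069 and 0.109 m and contact force between magnifier and the fingers above 1 N and height (world z) of handle_end above 0.04 m and linear speed of magnifier below 0.02 m/s and angular speed of magnifier below 0.15 rad/s and contact force between magnifier and magnifier_stand below 0.05 N and contact force between magnifier and lens below 0.05 N and contact force between magnifier and bench_vice below 0.05 N and distance of lens_center from where it was at the start of the episode below 0.01 m); the arm keeps its last pose, push and grip.
It fails at once if the lens is shifted by more than 10 mm (distance of lens_center from where it was at the start of the episode above 0.01 m).
It fails at once if a bystander (spray bottle, glue bottle, loupe, mug) is shifted by more than 20 mm (distance of any of cleaner_bottle_center, glue_center, loupe_center, mug_center from where it was at the start of the episode above 0.02 m).
It also fails if it takes over 38 s, if anything falls off the work surface, if the arm or the gripper's body presses on something with over 40 N, if the wrist force passes 120 N, or if a joint passes its speed limit or range.

## Robot

A 6-joint arm with a two-finger parallel gripper is mounted at the origin on a cart in front of the work surface, level with it; the furniture and walls round the work are solid. World frame = base frame: x ahead of the robot, y to its left, z up, the work surface at z = 0. Lengths are in m, angles in degrees, forces in N, time in s.
With the tool pointing down it reaches from about 0.35 to 0.875 m from the base axis. Payload 4.2 kg.
Tool frame: the origin (TCP) lies on the centre line of the jaws, within the pads' length; the fingertips stand 8 mm ahead of it and the grasp point (between the pads) lies 11 mm behind it; z points along the fingers, y is the direction in which the jaws open and shut (so a half turn about z gives the same grasp; the last joint's range is limited). The gripper opens to 87 mm and grips with 3 to 60 N. Pads are 19 mm wide; open, the fingers measure 117 mm over their backs; the gripper's body (75 mm by 190 mm) begins 51 mm behind the grasp point.
Start: joints at [83.113, 22.042, 0.453, 0, -68.411, -14.817], TCP at [0.231, 0.581, 0.207] pointing down, gripper open.
Joint ranges: [-179.83, 179.83], [-69.29, 118.12], [-61.27, 80.66], [-181.25, 117.63], [-171.15, -9.14], [-177.46, 177.46]. Speed limits (degrees/s): [159.86, 159.86, 180, 180, 180, 180].

## Interface

Orientations are given as a 3x3 rotation matrix whose columns are the frame's x, y, z axes.
In Python, from station import sense, capture, finish_job, recognise gives the robot as it stands.
- The arm moves only by the tool apply_moves, never from a script. Its argument "plan" is a list that holds one entry, the list of rows, each a list of 7 numbers: the opening in per cent of the stroke, from 0 (shut) to 100 (fully open), then the shift along the world's x, y, z in units of 25 mm (1.0 is 25 mm), then the turn, a rotation vector about the world's x, y, z in rad. A call has 1 to 12 rows; each row shifts and turns the pose as measured when the row begins; what a row does not reach is not made up. A row lasts 1/12 s, in which the tool goes at most 41.7 mm and 7.16 degrees, less where a joint would pass 70% of its speed; a pose out of reach is approached as far as the arm can. A call is refused whole if a number of a shift passes 1 or a number of a turn 0.125, either way. A call with a gripper value outside its range is refused whole. The fingers move at their own pace and stop on an object; the grip force is fixed at half the most. Time passes only in rows, so rows that do not move let the fingers close. It gives the time, the measured TCP pose, the force and the opening at its end, in the units of the state.
- sense(): the state, without advancing time (a new reading comes with each control period).
- capture(name): name is "side" or "top" or "wrist"; returns a dict with "pixels" (384x512x3 uint8, red, green, blue), "depth" (384x512 float32, m along the optical axis (not along the pixel's ray), 0 where there is no reading), "mtx" (3x3 intrinsics, pixels), "R" (3x3) and "t" (3): a world point X has camera coordinates R X + t; the wrist camera has in their place "mount" (4x4, takes a point from camera to tool coordinates, whose origin is the TCP and whose axes are the flange's). Camera axes: x right, y down, z forward; pixel columns grow to the right and rows downward; lengths in m; the calibration is good to about 2 mm. The wrist camera is an equidistant fisheye: a pixel r from the principal point sees the ray r / f radians off the axis. A picture is of the moment at which its call begins: read the wrist's pose just before it.
- finish_job(): hands the job in, once; it reports no verdict.
Trained networks look in a picture, given as the dict that the camera call returned (one of the last four; its "shot" number tells which), for a name from the list of things; names that differ only in an ending like _2 or _b are one class to them, and where a whole thing is asked for, a point or a joint stands for the part that bears it (a point fixed in the world has none). Each returns a list of dicts, best first, with "score" (0 to 1); they miss things now and then, are a little off and sometimes report something else, mostly with a low value. They report only what shows in the picture. A call takes as long as a camera call. They do not tell look-alikes from the thing itself.
- recognise(label, picture): "at" ([x, y, z] in m, in the coordinates of the camera as it stood for that picture, good to about 4 mm: the middle of the surface that is visible of it).
The state is a dict: "time_s": time; "joints": joint angles; "joint_velocities": joint speeds; "effort": joint torques, N m; "tcp_pos": TCP position; "ee_rot": TCP orientation; "wrist_force": force on the tool from outside, world axes, zero at the start; "moment": the same for the moment, N m; "gripper_width": opening from 0.0 (shut) to 1.0 (fully open).
Only numpy, scipy, OpenCV 4.12 (cv2) and the standard library are available. Lean on these libraries where they do the work, as an engineer would, in place of code of your own. Each camera call takes 0.05 s, during which the arm holds its last target.

## Working session

There is one attempt and no reset: what is moved stays moved. The work goes in short steps, Python scripts to look and compute and a tool call to move; the robot and the scene stay as the last step left them, time stands still between calls to the robot, and variables do not carry over. Pictures are saved under pics/ and viewed, and the job is handed in when it is done.

Besides the shell and the picture viewer there is one more tool, called after "Emit:" as a command line: name --argument value ..., lists and objects as JSON in quotes. apply_moves: Moves the arm, as the interface text tells. Its arguments: {"type":"object","properties":{"plan":{"type":"array","items":{"type":"array","items":{"type":"array","items":{"type":"number"}}}}},"required":["plan"]}

```bash
mkdir -p pics; ls
cat > h.py <<'E'
import numpy as np, cv2, pickle
from station import sense, capture, finish_job, recognise
def w(p,c): return c["R"].T@(np.array(p)-c["t"])
def save(c,n): cv2.imwrite("pics/"+n+".png",c["pixels"][:,:,::-1])
def back(c,u,v):
    z=c["depth"][v,u]; K=c["mtx"]; return w([(u-K[0,2])/K[0,0]*z,(v-K[1,2])/K[1,1]*z,z],c)
E
python3 - <<'E'
from h import *
np.set_printoptions(precision=4,suppress=True)
s=sense();print(s["time_s"],s["tcp_pos"],s["ee_rot"],s["gripper_width"])
for n in("top","side"):
    c=capture(n);save(c,n+"0");pickle.dump(c,open(n+"0.pkl","wb"))
    print(n,"cam",-c["R"].T@c["t"],c["mtx"][0])
    for l in ["glass_center","handle_grip","handle_end","sleeve_mouth","lens_center","inspection_pad","bench_vice","cleaner_bottle_center","glue_center","loupe_center","mug_center"]:
        try:
            for r in recognise(l,c)[:3]: 
                x=np.array(r["at"]);p=c["mtx"]@x;print(l,round(r["score"],2),w(x,c),(p[:2]/p[2]).round())
        except Exception as e: print(l,e)
E
```

```text
pics
0.0 [0.2309 0.5801 0.2056] [[ 0.929  -0.37   -0.0007]
 [-0.37   -0.929  -0.002 ]
 [ 0.0001  0.0021 -1.    ]] 1.0023831387403168
top cam [ 0.4685 -0.0943  1.1849] [369.613    0.     251.6239]
glass_center 0.44 [0.6767 0.0904 0.0783] [197. 155.]
handle_grip 0.59 [ 0.5846 -0.3094  0.1462] [333. 184.]
handle_end 0.7 [0.4787 0.1917 0.0144] [166. 220.]
handle_end 0.68 [ 0.5853 -0.315   0.1486] [336. 184.]
sleeve_mouth 0.62 [ 0.5299 -0.2975  0.0162] [321. 206.]
lens_center 0.92 [ 0.4206 -0.193   0.0058] [288. 240.]
lens_center 0.91 [0.4808 0.191  0.013 ] [167. 219.]
lens_center 0.21 [0.4953 0.2149 0.0025] [160. 214.]
inspection_pad 0.72 [0.493  0.2183 0.0026] [159. 215.]
inspection_pad 0.31 [0.6667 0.2436 0.0513] [149. 159.]
cleaner_bottle_center 0.46 [0.6739 0.0897 0.0821] [197. 155.]
glue_center 0.54 [ 0.6619 -0.0214  0.0355] [234. 162.]
loupe_center 0.52 [ 0.6665 -0.2886  0.0255] [319. 162.]
mug_center 0.85 [0.6693 0.2434 0.0516] [149. 158.]
side cam [ 0.209 -0.992  0.839] [441.2661   0.     253.787 ]
glass_center 0.69 [ 0.5813 -0.3154  0.1405] [291. 231.]
handle_grip 0.62 [ 0.5787 -0.3238  0.1397] [292. 234.]
handle_end 0.9 [ 0.5775 -0.3197  0.1397] [291. 233.]
sleeve_mouth 0.66 [ 0.6647 -0.0278  0.034 ] [273. 191.]
lens_center 0.7 [ 0.4224 -0.1997  0.0082] [214. 256.]
lens_center 0.63 [0.4789 0.1856 0.0106] [194. 172.]
lens_center 0.54 [ 0.5764 -0.3212  0.1395] [290. 233.]
inspection_pad 0.76 [0.4779 0.2075 0.0024] [192. 171.]
bench_vice 0.41 [0.6767 0.0874 0.0582] [262. 163.]
cleaner_bottle_center 0.92 [0.678  0.0886 0.0584] [262. 163.]
glue_center 0.39 [0.4763 0.2077 0.0024] [192. 171.]
glue_center 0.23 [ 0.578  -0.3179  0.141 ] [291. 232.]
loupe_center 0.6 [ 0.67   -0.2963  0.0206] [316. 252.]
mug_center 0.62 [0.6525 0.2135 0.0672] [241. 143.]
```

View pics/top0.png

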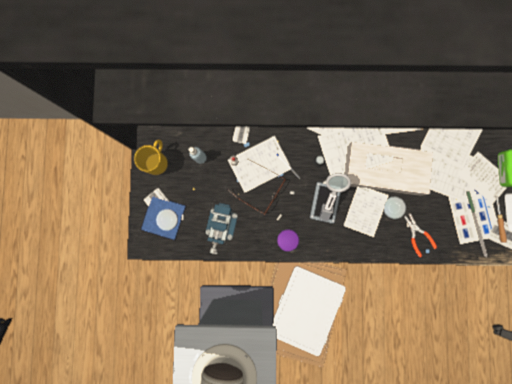

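View pics/side0.png

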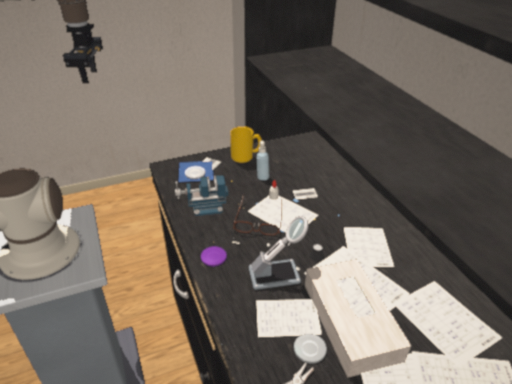

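The lens on the blue pad is at top (167,219) and side (195,172). The purple disc at top (288,240) and the clear disc at (395,207) on the right are look-alikes. I'll enlarge the magnifier and the lens next.

Run:
```python
import pickle,cv2,numpy as np
from h import back
np.set_printoptions(precision=3,suppress=True)
t=pickle.load(open("top0.pkl","rb"));s=pickle.load(open("side0.pkl","rb"))
def crop(c,u,v,w,h,k): return cv2.resize(c["pixels"][v:v+h,u:u+w,::-1],None,fx=k,fy=k,interpolation=cv2.INTER_CUBIC)
a=crop(t,300,165,60,60,6);b=crop(s,240,205,70,90,6);d=crop(t,135,190,60,60,4)
im=np.zeros((560,800,3),np.uint8);im[:360,:360]=a;im[:540,370:790]=b;im[360:560,:240]=d[:200]
cv2.imwrite("pics/crop1.png",im)
def dump(c,us,vs):
    for v in vs: print(v,[list(back(c,u,v).round(3)) for u in us])
print("pad");dump(t,[150,160,167,175,182],[200,219,235])
print("shelf");dump(t,[150,230,330,400],[30,64,70,100,122,128])
```

```text
pad
200 [[np.float64(0.542), np.float64(0.251), np.float64(-0.002)], [np.float64(0.542), np.float64(0.217), np.float64(0.004)], [np.float64(0.542), np.float64(0.195), np.float64(0.003)], [np.float64(0.543), np.float64(0.169), np.float64(0.001)], [np.float64(0.543), np.float64(0.147), np.float64(0.001)]]
219 [[np.float64(0.48), np.float64(0.247), np.float64(0.004)], [np.float64(0.481), np.float64(0.213), np.float64(0.011)], [np.float64(0.481), np.float64(0.19), np.float64(0.012)], [np.float64(0.481), np.float64(0.165), np.float64(0.012)], [np.float64(0.482), np.float64(0.144), np.float64(0.003)]]
235 [[np.float64(0.429), np.float64(0.246), np.float64(0.001)], [np.float64(0.43), np.float64(0.214), np.float64(0.0)], [np.float64(0.43), np.float64(0.19), np.float64(0.005)], [np.float64(0.431), np.float64(0.164), np.float64(0.008)], [np.float64(0.431), np.float64(0.144), np.float64(-0.005)]]
shelf
30 [[np.float64(0.754), np.float64(0.068), np.float64(0.66)], [np.float64(0.755), np.float64(-0.051), np.float64(0.661)], [np.float64(0.755), np.float64(-0.199), np.float64(0.662)], [np.float64(0
[... 557 characters left out ...]
p.float64(0.164), np.float64(0.33)], [np.float64(0.761), np.float64(-0.027), np.float64(0.331)], [np.float64(0.764), np.float64(-0.264), np.float64(0.33)], [np.float64(0.766), np.float64(-0.429), np.float64(0.33)]]
122 [[np.float64(0.706), np.float64(0.162), np.float64(0.33)], [np.float64(0.708), np.float64(-0.028), np.float64(0.331)], [np.float64(0.711), np.float64(-0.264), np.float64(0.33)], [np.float64(0.713), np.float64(-0.428), np.float64(0.33)]]
128 [[np.float64(0.777), np.float64(0.258), np.float64(0.004)], [np.float64(0.782), np.float64(-0.003), np.float64(-0.003)], [np.float64(0.783), np.float64(-0.328), np.float64(0.004)], [np.float64(0.703), np.float64(-0.434), np.float64(0.312)]]
```

View pics/crop1.png

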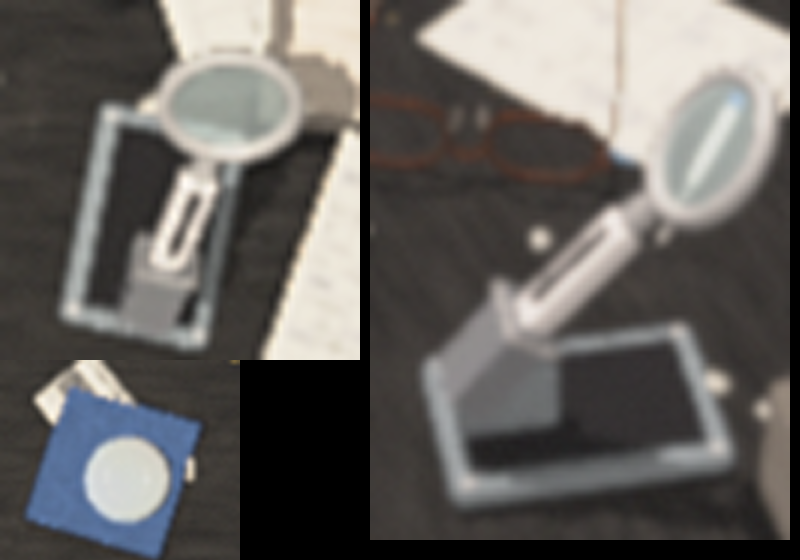

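The crops confirm the lens on the blue pad, a clear disc off-centre on it, and the magnifier leaning in its stand. Next I triangulate the magnifier, stand and pad.

```bash
cat >> h.py <<'E'
def ray(c,p):
    d=np.linalg.inv(c["mtx"])@np.array([p[0],p[1],1.]); d=c["R"].T@d; return -c["R"].T@c["t"], d/np.linalg.norm(d)
def tri(obs):
    A=np.zeros((3,3));b=np.zeros(3)
    for c,p in obs:
        o,d=ray(c,p);M=np.eye(3)-np.outer(d,d);A+=M;b+=M@o
    x=np.linalg.solve(A,b); return x,[float(np.linalg.norm(np.cross(x-ray(c,p)[0],ray(c,p)[1]))) for c,p in obs]
E
python3 - <<'E'
from h import *
np.set_printoptions(precision=4,suppress=True)
t=pickle.load(open("top0.pkl","rb"));s=pickle.load(open("side0.pkl","rb"))
T=lambda x,y:(300+x/6-.4,165+y/6-.4); S=lambda x,y:(240+(x-370)/6-.4,205+y/6-.4)
for n,a,b in [("glass",T(230,105),S(712,148)),("top handle",T(203,175),S(628,222)),("mouthhandle",T(165,262),S(532,322)),
  ("bBL",T(65,318),S(432,372)),("bBR",T(205,345),S(462,495)),("bTR",T(240,125),S(720,455)),("bTL",T(105,108),S(680,335))]:
    print(n,*tri([(t,a),(s,b)]))
# stand base pts by depth, top-face plane z 0.015
def onz(c,p,z):
    o,d=ray(c,p);return o+d*(z-o[2])/d[2]
for q in [(65,318),(205,345),(240,125),(105,108)]: print(onz(t,T(*q),.015))
for nm,c,sl in (("top",t,(180,215,320,345)),("side",s,(235,275,258,295))):
    P=[]
    for v in range(sl[0],sl[1]):
        for u in range(sl[2],sl[3]):
            x=back(c,u,v)
            px=c["pixels"][v,u].astype(int)
            if x[2]>.06 and px.min()>150: P.append(np.r_[u,v,x])
    P=np.array(P);print(nm,len(P))
    for p in P[np.argsort(P[:,4])][::6]: print(p)
# blue pad, lens
hsv=cv2.cvtColor(t["pixels"],cv2.COLOR_RGB2HSV)
m=((hsv[...,0]>100)&(hsv[...,0]<125)&(hsv[...,1]>100)).astype(np.uint8);m[:, :130]=0;m[:,195:]=0;m[:190]=0
cs,_=cv2.findContours(m,0,2);k=max(cs,key=cv2.contourArea);r=cv2.minAreaRect(k);print(r,[onz(t,p,.004) for p in cv2.boxPoints(r)],onz(t,r[0],.004))
hole=cv2.drawContours(np.zeros_like(m),[k],-1,1,-1)&(1-m)
hole=cv2.morphologyEx(hole,cv2.MORPH_OPEN,np.ones((3,3),np.uint8));ys,xs=np.nonzero(hole);print(len(xs),xs.mean(),ys.mean(),onz(t,(xs.mean(),ys.mean()),.012))
E
```

```text
glass [ 0.5907 -0.3217  0.1483] [0.0006002930286107581, 0.0006002930286108216]
top handle [ 0.5599 -0.3157  0.1144] [1.4879852434625985e-05, 1.4879852434640142e-05]
mouthhandle [ 0.5217 -0.3074  0.0647] [0.0018477502845227697, 0.001847750284522708]
bBL [ 0.4943 -0.2658  0.005 ] [0.002220924109055353, 0.0022209241090552765]
bBR [ 0.48   -0.3381  0.0111] [0.0010655880525320713, 0.0010655880525320578]
bTR [ 0.5924 -0.3561  0.0079] [0.0037865123285181694, 0.003786512328518037]
bTL [ 0.6042 -0.2862  0.0054] [0.0002195556179072327, 0.00021955561790717518]
[ 0.492  -0.2637  0.015 ]
[ 0.479 -0.337  0.015]
[ 0.5952 -0.3559  0.015 ]
[ 0.6033 -0.2847  0.015 ]
top 264
[325.     205.       0.5296  -0.3      0.0673]
[329.     212.       0.5084  -0.3108   0.073 ]
[327.     208.       0.5202  -0.3045   0.0752]
[327.     210.       0.5142  -0.3043   0.0762]
[328.     210.       0.5142  -0.307    0.0772]
[330.     208.       0.5202  -0.3127   0.0788]
[326.     203.       0.5347  -0.3002   0.0822]
[330.     206.       0.5258  -0.3113   0.0862]
[327.     203.       0.5344  -0.302    0.0882]
[331.     20
[... 3048 characters left out ...]
87]
[290.     241.       0.569   -0.3352   0.1304]
[291.     238.       0.5747  -0.3284   0.1321]
[290.     238.       0.5719  -0.3286   0.1332]
[291.     241.       0.5683  -0.3411   0.1359]
[291.     236.       0.5752  -0.3267   0.1367]
[292.     236.       0.5766  -0.3289   0.1381]
[294.     238.       0.5768  -0.3389   0.1405]
[294.     235.       0.5793  -0.3331   0.144 ]
((162.9115753173828, 217.275146484375), (34.477027893066406, 35.259056091308594), 17.818889617919922) [array([0.4488, 0.2741, 0.004 ]), array([0.5568, 0.2436, 0.004 ]), array([0.5243, 0.1368, 0.004 ]), array([0.417 , 0.1679, 0.004 ])] [0.4865 0.2056 0.004 ]
428 166.2289719626168 219.3551401869159 [0.4799 0.1927 0.012 ]
```

Emit:
apply_moves --plan '[[[100, 0.8, -1, 0.2, 0, 0, 0], [100, 0.8, -1, 0.2, 0, 0, 0], [100, 0.8, -1, 0.2, 0, 0, 0], [100, 0.8, -1, 0.2, 0, 0, 0], [100, 0.8, -1, 0.2, 0, 0, 0], [100, 0.8, -1, 0.2, 0, 0, 0], [100, 0.8, -1, 0.2, 0, 0, 0], [100, 0.8, -1, 0.2, 0, 0, 0], [100, 0.8, -1, 0.2, 0, 0, 0], [100, 0, -1, 0, 0, 0, 0], [100, 0, -1, 0, 0, 0, 0], [100, 0, -1, 0, 0, 0, 0]]]'

```text
time_s: 2.2
tcp_pos: [0.4169, 0.2712, 0.2525]
ee_rot: [[0.932, -0.362, 0.003], [-0.362, -0.932, 0.001], [0.003, -0.002, -1.0]]
wrist_force: [0.4, -0.8, -0.5]
gripper_width: 1.0
```

Emit:
apply_moves --plan '[[[100, 0.1, -1, 0, 0, 0, 0], [100, 0.1, -1, 0, 0, 0, 0], [100, 0.1, -1, 0, 0, 0, 0], [100, 0.1, -1, 0, 0, 0, 0], [100, 0.1, -1, 0, 0, 0, 0], [100, 0, -1, 0, 0, 0, 0], [100, 0, -1, 0, 0, 0, 0], [100, 0, -1, 0, 0, 0, 0], [100, 0, -1, 0, 0, 0, 0.03], [100, 0, -1, 0, 0, 0, 0.03], [100, 0, -1, 0, 0, 0, 0.03], [100, 0, -1, 0, 0, 0, 0.03]]]'

```text
time_s: 3.2
tcp_pos: [0.4275, -0.0442, 0.2558]
ee_rot: [[0.97, -0.241, 0.01], [-0.241, -0.97, 0.005], [0.008, -0.008, -1.0]]
wrist_force: [0.0, 1.0, -0.2]
gripper_width: 1.002
```

Emit:
apply_moves --plan '[[[100, 0, -1, 0, 0, 0, 0.03], [100, 0, -1, 0, 0, 0, 0.03], [100, 0, -1, 0, 0, 0, 0], [100, 0, -1, 0, 0, 0, 0], [100, 0, -1, 0, 0, 0, 0], [100, 0, -1, 0, 0, 0, 0], [100, 0, -1, 0, 0, 0, 0], [100, 0, -1, 0, 0, 0, 0], [100, 0, -1, 0, 0, 0, 0], [100, 0, -1, 0, 0, 0, 0], [100, 0, -0.6, 0, 0, 0, 0], [100, 0, 0, 0, 0, 0, 0]]]'

```text
time_s: 4.2
tcp_pos: [0.4247, -0.327, 0.2582]
ee_rot: [[0.983, -0.182, 0.016], [-0.182, -0.983, 0.005], [0.015, -0.008, -1.0]]
wrist_force: [0.4, 0.2, 0.1]
gripper_width: 0.999
```

Emit:
apply_moves --plan '[[[100, 0.1, 0.2, 0, -0.022, -0.12, 0], [100, 0.1, 0.2, 0, -0.022, -0.12, 0], [100, 0.1, 0.2, 0, -0.022, -0.12, 0], [100, 0.1, 0.2, 0, -0.022, -0.12, 0], [100, 0.1, 0.2, 0, -0.022, -0.12, 0], [100, 0.1, 0.1, 0, -0.022, -0.12, 0], [100, 0, 0, 0, -0.022, -0.12, 0], [100, 0, 0, 0, 0, 0, 0]]]'

```text
time_s: 4.87
tcp_pos: [0.4388, -0.2947, 0.2546]
ee_rot: [[0.667, -0.175, 0.724], [-0.129, -0.984, -0.119], [0.734, -0.014, -0.679]]
wrist_force: [0.6, -1.3, -0.1]
gripper_width: 0.999
```

Run:
```python
from h import *
np.set_printoptions(precision=4,suppress=True)
s=sense();print(s["time_s"],s["joints"],s["tcp_pos"],s["ee_rot"]);c=capture("wrist");save(c,"w1");pickle.dump((s,c),open("w1.pkl","wb"));print(c["mount"],c["mtx"])
```

```text
4.8667 [-27.3731  -5.1822 -28.7738 -33.5308 -24.2997 132.4913] [ 0.4388 -0.2947  0.2546] [[ 0.6669 -0.1751  0.7243]
 [-0.1292 -0.9844 -0.119 ]
 [ 0.7339 -0.0142 -0.6791]]
[[ 0.0005 -0.9558 -0.2941  0.0812]
 [ 1.      0.0003  0.0005  0.0001]
 [-0.0004 -0.2941  0.9558 -0.1785]
 [ 0.      0.      0.      1.    ]] [[297.3186   0.     259.6339]
 [  0.     297.3186 192.8858]
 [  0.       0.       1.    ]]
```

View pics/w1.png

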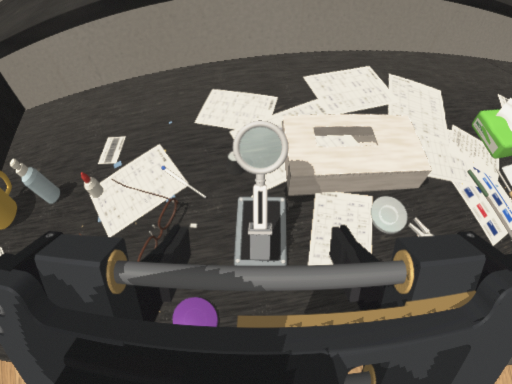

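```bash
cat >> h.py <<'E'
def wproj(s,c,X):
    R=np.array(s["ee_rot"]);p=R.T@(np.array(X)-np.array(s["tcp_pos"]));M=np.array(c["mount"])
    q=M[:3,:3].T@(p-M[:3,3]);K=np.array(c["mtx"]);rr=np.hypot(q[0],q[1]);th=np.arctan2(rr,q[2])
    return np.array([K[0,2]+K[0,0]*th*q[0]/rr,K[1,2]+K[1,1]*th*q[1]/rr])
E
python3 - <<'E'
from h import *
np.set_printoptions(precision=3,suppress=True)
s,c=pickle.load(open("w1.pkl","rb"))
g=np.array([.5907,-.3217,.1483]);a=np.radians(-10.8);e=np.radians(50)
h=np.array([np.cos(e)*np.cos(a),np.cos(e)*np.sin(a),np.sin(e)])
im=cv2.resize(np.ascontiguousarray(c["pixels"][110:280,200:330,::-1]),None,fx=4.5,fy=4.5,interpolation=cv2.INTER_CUBIC)
for X in [g,g-.034*h,g+.034*h,g-.048*h,g-.077*h,g-.104*h,np.array([.523,-.307,.07])]:
    p=wproj(s,c,X);print(p);cv2.circle(im,tuple(int(v) for v in (p-[200,110]+.5)*4.5),4,(0,0,255),-1)
cv2.imwrite("pics/w1c.png",im[:600])
E
```

```text
[260.623 148.262]
[260.664 174.657]
[260.575 120.901]
[260.678 185.162]
[260.704 206.137]
[260.725 224.63 ]
[259.386 225.845]
```

View pics/w1c.png

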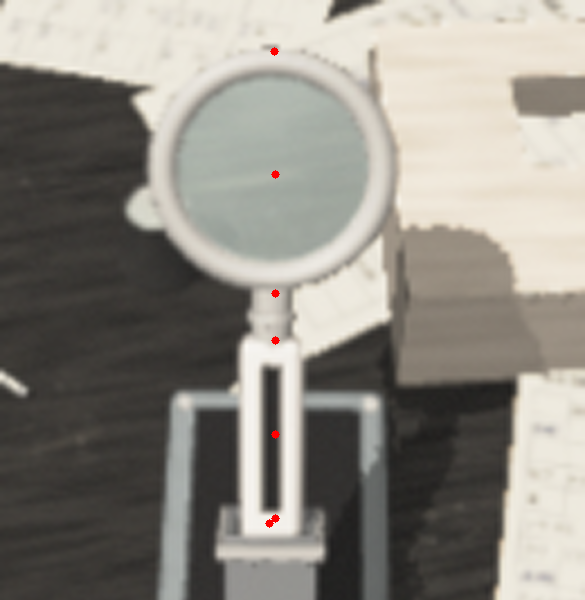

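The projected model points land within about 1 px of the wrist view, so the glass, handle and mouth estimates hold. Next I go to the pre-grasp pose.

Emit:
apply_moves --plan '[[[45, 0.4, -0.07, -0.8, 0.005, 0.03, 0], [45, 0.4, -0.07, -0.8, 0.005, 0.03, 0], [45, 0.4, -0.07, -0.8, 0.005, 0.03, 0], [45, 0.4, -0.07, -0.8, 0, 0, 0], [45, 0.4, -0.07, -0.8, 0, 0, 0], [45, 0, 0, 0, 0, 0, 0]]]'

```text
time_s: 5.42
tcp_pos: [0.4962, -0.3064, 0.1602]
ee_rot: [[0.733, -0.168, 0.659], [-0.125, -0.986, -0.112], [0.668, -0.0, -0.744]]
wrist_force: [-0.2, 0.1, 0.2]
gripper_width: 0.633
```

Run:
```python
from h import *
np.set_printoptions(precision=4,suppress=True)
s=sense();print(s["time_s"],s["joints"],s["tcp_pos"],s["ee_rot"],s["gripper_width"])
R=np.array(s["ee_rot"]);d=np.array([.542,-.3125,.0893])-(np.array(s["tcp_pos"])-.011*R[:,2]);print("to go units",d/.025,"tool",R.T@d)
c=capture("side");save(c,"s2")
cv2.imwrite("pics/s2c.png",cv2.resize(c["pixels"][130:310,180:380,::-1],None,fx=3.3,fy=3.3,interpolation=cv2.INTER_CUBIC))
```

```text
5.4167 [-24.2517   8.0755 -27.2125 -35.723  -16.7324 135.4851] [ 0.4962 -0.3064  0.1602] [[ 0.7334 -0.1684  0.6587]
 [-0.1254 -0.9857 -0.1124]
 [ 0.6682 -0.0002 -0.744 ]] 0.6326372415403941
to go units [ 2.1234 -0.2943 -3.1646] tool [-0.013  -0.0017  0.0947]
```

View pics/s2c.png

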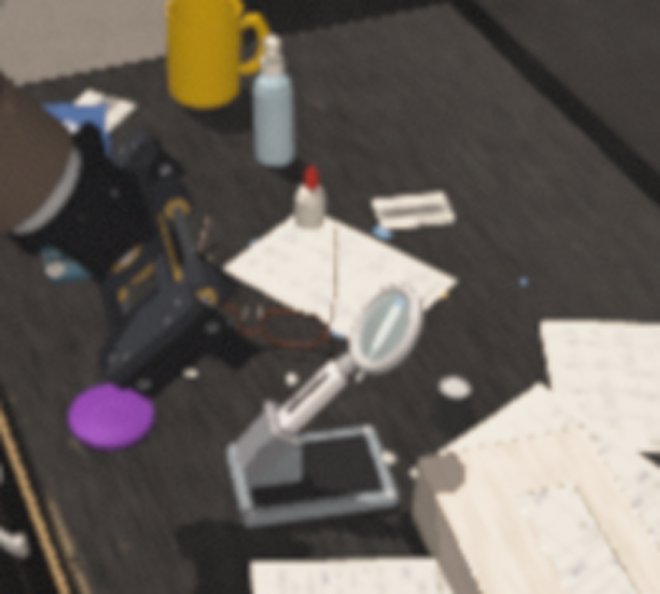

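Emit:
apply_moves --plan '[[[45, 0.2, -0.05, -0.2, 0.008, 0.045, 0], [45, 0.3, -0.05, -0.4, 0.008, 0.045, 0], [45, 0.4, -0.05, -0.6, 0, 0, 0], [45, 0.4, -0.05, -0.6, 0, 0, 0], [45, 0.3, -0.05, -0.5, 0, 0, 0], [45, 0, 0, 0, 0, 0, 0]]]'

```text
time_s: 5.97
tcp_pos: [0.5435, -0.3142, 0.1144]
ee_rot: [[0.788, -0.161, 0.595], [-0.122, -0.987, -0.105], [0.604, 0.01, -0.797]]
wrist_force: [-0.2, 0.3, 0.4]
gripper_width: 0.448
```

```bash
cat > g.py <<'E'
from h import *
np.set_printoptions(precision=4,suppress=True)
s=sense();print(s["time_s"],s["joints"],s["tcp_pos"],s["ee_rot"],s["gripper_width"],s["wrist_force"])
R=np.array(s["ee_rot"]);d=np.array([.542,-.3125,.0893])-(np.array(s["tcp_pos"])-.011*R[:,2]);print("to go units",d/.025,"tool",R.T@d)
E
python3 g.py
```

```text
5.9667 [-20.0797  16.1029 -25.0688 -26.8762 -13.5048 125.2452] [ 0.5435 -0.3142  0.1144] [[ 0.7876 -0.1607  0.5949]
 [-0.1221 -0.9869 -0.1051]
 [ 0.604   0.0101 -0.7969]] 0.44846996245794 [-0.2361  0.2802  0.3882]
to go units [ 0.2005  0.0224 -1.3541] tool [-0.0166 -0.0017  0.0299]
```

Emit:
apply_moves --plan '[[[45, 0.0, 0, -0.2, 0.01, 0.05, 0], [45, 0.05, 0, -0.4, 0.01, 0.05, 0], [45, 0.05, 0, -0.4, 0, 0, 0], [45, 0.05, 0, -0.4, 0, 0, 0], [45, 0, 0, 0, 0, 0, 0]]]'

```text
time_s: 6.38
tcp_pos: [0.5502, -0.3146, 0.0866]
ee_rot: [[0.841, -0.157, 0.517], [-0.128, -0.987, -0.092], [0.525, 0.012, -0.851]]
wrist_force: [-0.4, -0.1, 0.1]
gripper_width: 0.45
```

```bash
cat >> g.py <<'E'
c=capture("wrist");save(c,"w_%d"%(s["time_s"]*100));print("w_%d"%(s["time_s"]*100))
E
python3 g.py; cp pics/w_6*.png pics/cur.png
```

```text
6.3833 [-17.9654  19.4963 -25.6388 -17.1857 -14.0139 114.6417] [ 0.5502 -0.3146  0.0866] [[ 0.8413 -0.1575  0.5172]
 [-0.128  -0.9875 -0.0925]
 [ 0.5252  0.0116 -0.8509]] 0.4496689067608737 [-0.4143 -0.0774  0.0812]
to go units [-0.0996  0.0449 -0.2644] tool [-0.0057 -0.0008  0.0042]
w_638
```

View pics/cur.png

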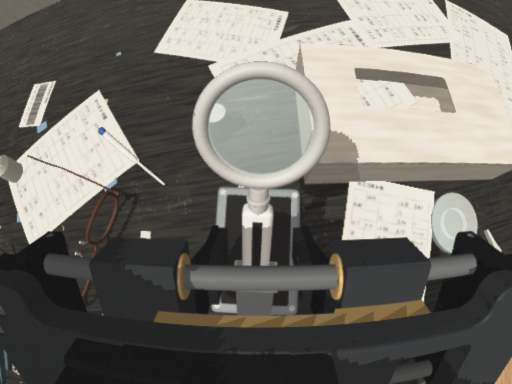

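The handle (about 258,230) sits centred between the fingers. One small step down, then close.

Emit:
apply_moves --plan '[[[45, -0.1, 0.03, -0.25, 0, 0, 0], [40, 0, 0, 0, 0, 0, 0], [0, 0, 0, 0, 0, 0, 0], [0, 0, 0, 0, 0, 0, 0], [0, 0, 0, 0, 0, 0, 0], [0, 0, 0, 0, 0, 0, 0], [0, 0, 0, 0, 0, 0, 0], [0, 0, 0, 0, 0, 0, 0]]]'

```text
time_s: 7.1
tcp_pos: [0.5469, -0.315, 0.083]
ee_rot: [[0.838, -0.16, 0.521], [-0.13, -0.987, -0.095], [0.53, 0.012, -0.848]]
wrist_force: [-0.3, -0.4, -1.8]
gripper_width: 0.168
```

```bash
python3 g.py
```

```text
7.1 [-18.2316  19.595  -25.9514 -18.412  -13.3604 115.9554] [ 0.5469 -0.315   0.083 ] [[ 0.8381 -0.1603  0.5214]
 [-0.1298 -0.987  -0.0949]
 [ 0.5298  0.0119 -0.848 ]] 0.16764534478743956 [-0.2504 -0.4171 -1.8059]
to go units [ 0.0325  0.0589 -0.12  ] tool [-0.0011 -0.0016  0.0028]
w_710
```

Emit:
apply_moves --plan '[[[0, 0, 0, 0, 0, 0, 0], [0, 0, 0, 0, 0, 0, 0]]]'

```text
time_s: 7.32
tcp_pos: [0.547, -0.315, 0.0829]
ee_rot: [[0.838, -0.16, 0.521], [-0.13, -0.987, -0.095], [0.53, 0.012, -0.848]]
wrist_force: [-0.1, -0.3, -0.1]
gripper_width: 0.168
```

```bash
python3 g.py; cp pics/w_7[2-9]*.png pics/cur2.png
```

```text
7.3167 [-18.2256  19.6043 -25.9474 -18.4108 -13.3529 115.9543] [ 0.547  -0.315   0.0829] [[ 0.8381 -0.1603  0.5214]
 [-0.1297 -0.987  -0.0949]
 [ 0.5298  0.0119 -0.848 ]] 0.16846914712905428 [-0.0797 -0.3372 -0.0947]
to go units [ 0.0289  0.058  -0.118 ] tool [-0.0011 -0.0016  0.0027]
w_731
```

View pics/cur2.png

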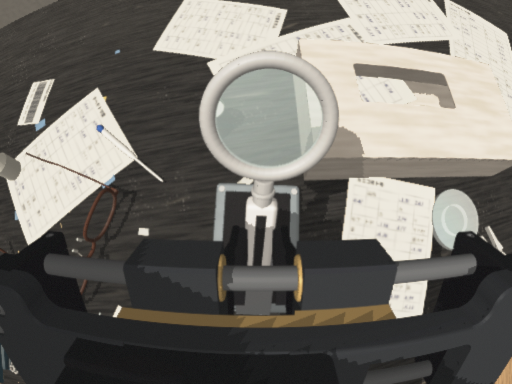

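Emit:
apply_moves --plan '[[[0, 0.12, -0.023, 0.16, 0, 0, 0], [0, 0.24, -0.046, 0.315, 0, 0, 0], [0, 0.24, -0.046, 0.315, 0, 0, 0], [0, 0.24, -0.046, 0.315, 0, 0, 0]]]'

```text
time_s: 7.7
tcp_pos: [0.5657, -0.3183, 0.1084]
ee_rot: [[0.842, -0.162, 0.514], [-0.133, -0.987, -0.093], [0.523, 0.01, -0.853]]
wrist_force: [0.6, -0.4, -1.4]
gripper_width: 0.171
```

```bash
python3 g.py
```

```text
7.7 [-17.4287  18.78   -23.7368 -13.3132 -16.5967 110.0067] [ 0.5657 -0.3183  0.1084] [[ 0.8422 -0.1616  0.5144]
 [-0.1328 -0.9868 -0.0926]
 [ 0.5226  0.0096 -0.8525]] 0.17097125826813442 [ 0.5762 -0.4151 -1.4428]
to go units [-0.7203  0.1931 -1.1401] tool [-0.0307 -0.0021  0.0146]
w_770
```

Emit:
apply_moves --plan '[[[0, 0.24, -0.046, 0.315, 0, 0, 0], [0, 0.24, -0.046, 0.315, 0, 0, 0], [0, 0.24, -0.046, 0.315, 0, 0, 0], [0, 0.24, -0.046, 0.315, 0, 0, 0], [0, 0.1, 0, 0.5, 0, 0, 0], [0, 0, 0, 0.8, 0, 0, 0], [0, 0, 0, 0.8, 0, 0, 0], [0, 0, 0, 0, 0, 0, 0]]]'

```text
time_s: 8.42
tcp_pos: [0.5975, -0.3242, 0.2007]
ee_rot: [[0.842, -0.161, 0.516], [-0.13, -0.987, -0.094], [0.524, 0.012, -0.852]]
wrist_force: [0.5, -1.4, -0.3]
gripper_width: 0.168
```

```bash
python3 g.py
python3 - <<'E'
from h import *
c=capture("side");cv2.imwrite("pics/s3.png",cv2.resize(c["pixels"][110:310,180:400,::-1],None,fx=3,fy=3,interpolation=cv2.INTER_CUBIC))
E
cp pics/w_8*.png pics/cur3.png
```

```text
8.4167 [-16.5681  14.7723 -15.88    -6.9113 -28.0475 102.7151] [ 0.5975 -0.3242  0.2007] [[ 0.8415 -0.1606  0.5158]
 [-0.1305 -0.9869 -0.0944]
 [ 0.5242  0.0122 -0.8515]] 0.16771151633507528 [ 0.5157 -1.4205 -0.2877]
to go units [-1.9924  0.4279 -4.8324] tool [-0.1066 -0.004   0.0762]
w_841
```

View pics/s3.png

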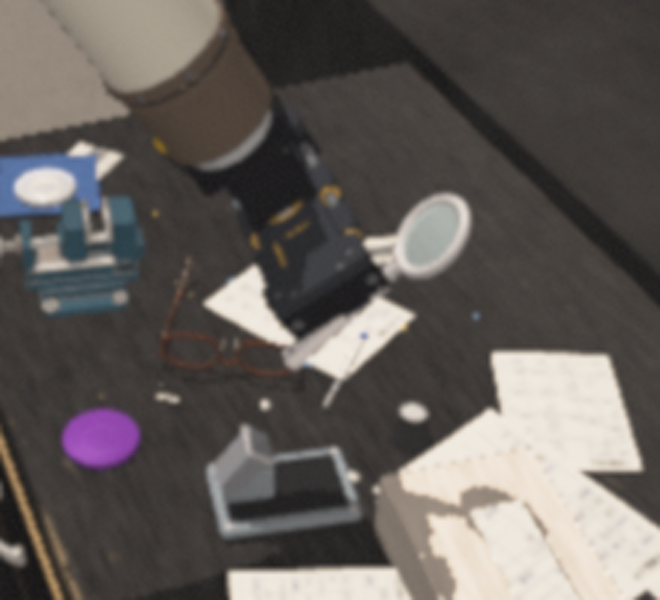

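View pics/cur3.png

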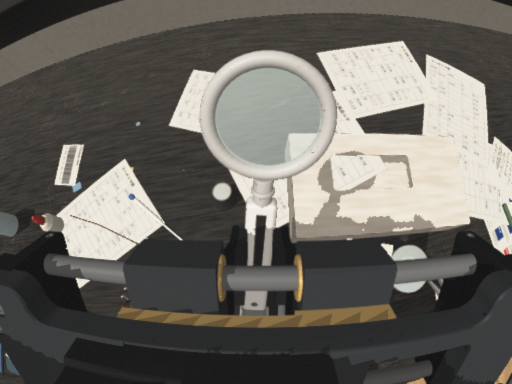

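The magnifier is out of the sleeve and has not slipped: the rim centre is at about (269,116) both before and after. Next I measure its pose in the tool frame from the wrist depth.

```bash
cat > m.py <<'E'
from h import *
np.set_printoptions(precision=4,suppress=True)
def measure(save_as=None):
    s=sense();c=capture("wrist")
    if save_as: save(c,save_as)
    D=c["depth"];K=c["mtx"];v,u=np.mgrid[0:384,0:512]
    x=(u-K[0,2])/K[0,0];y=(v-K[1,2])/K[1,1];th=np.hypot(x,y)+1e-9
    d=np.dstack([np.sin(th)*x/th,np.sin(th)*y/th,np.cos(th)]);P=d*(D/d[...,2])[...,None]
    M=np.array(c["mount"]);Q=P@M[:3,:3].T+M[:3,3]
    roi=(D>0)&(D<0.32)&(v<235)&(u>180)&(u<350)
    return s,c,Q,roi,u,v
if __name__=="__main__":
    s,c,Q,roi,u,v=measure("w_m")
    D=c["depth"]
    print(roi.sum(),np.percentile(D[roi],[1,50,99]))
    for vv in range(45,235,10):
        row=[(uu,Q[vv,uu].round(3).tolist()) for uu in range(190,345,12) if roi[vv,uu]]
        print(vv,row[:1],row[len(row)//2:len(row)//2+1],row[-1:])
E
python3 m.py
```

```text
15676 [0.1237 0.1412 0.1739]
45 [] [] []
55 [(250, [0.104, -0.004, -0.041])] [(274, [0.104, 0.007, -0.042])] [(286, [0.104, 0.012, -0.042])]
65 [(226, [0.1, -0.015, -0.04])] [(274, [0.099, 0.007, -0.042])] [(310, [0.1, 0.023, -0.04])]
75 [(214, [0.095, -0.021, -0.037])] [(274, [0.095, 0.007, -0.038])] [(322, [0.096, 0.03, -0.037])]
85 [(214, [0.09, -0.021, -0.04])] [(274, [0.09, 0.007, -0.038])] [(322, [0.091, 0.029, -0.04])]
95 [(214, [0.086, -0.021, -0.038])] [(274, [0.085, 0.007, -0.037])] [(322, [0.086, 0.029, -0.04])]
105 [(202, [0.081, -0.028, -0.034])] [(274, [0.081, 0.007, -0.034])] [(334, [0.082, 0.036, -0.036])]
115 [(202, [0.076, -0.028, -0.034])] [(274, [0.076, 0.007, -0.035])] [(334, [0.077, 0.036, -0.035])]
125 [(202, [0.071, -0.028, -0.032])] [(274, [0.071, 0.007, -0.033])] [(334, [0.072, 0.037, -0.033])]
135 [(226, [0.066, -0.017, -0.03])] [(274, [0.066, 0.007, -0.032])] [(322, [0.066, 0.031, -0.033])]
145 [(214, [0.061, -0.023, -0.031])] [(274, [0.061, 0.007, -0.032])] [(322, [0.061, 0.032, -0.031])]
155 [(226, [0.055, -0.017, -0.03])] [(274, [0.055, 0.008, -0.028])] [(310, [0.056, 0.026, -0.031])]
165 [(226, [0.05, -0.017, -0.028])] [(274, [0.049, 0.008, -0.026])] [(310, [0.05, 0.027, -0.028])]
175 [(250, [0.044, -0.005, -0.026])] [(274, [0.044, 0.008, -0.026])] [(286, [0.044, 0.014, -0.025])]
185 [(262, [0.038, 0.001, -0.025])] [(262, [0.038, 0.001, -0.025])] [(262, [0.038, 0.001, -0.025])]
195 [(262, [0.033, 0.001, -0.025])] [(262, [0.033, 0.001, -0.025])] [(262, [0.033, 0.001, -0.025])]
205 [(250, [0.026, -0.005, -0.022])] [(262, [0.026, 0.002, -0.023])] [(274, [0.026, 0.008, -0.022])]
215 [(250, [0.02, -0.005, -0.022])] [(262, [0.02, 0.002, -0.023])] [(274, [0.02, 0.008, -0.022])]
225 [(250, [0.013, -0.005, -0.02])] [(274, [0.012, 0.009, -0.019])] [(286, [0.011, 0.016, -0.017])]
```

```bash
cat >> m.py <<'E'
    m=roi&(v<178);P=Q[m];
    n=None;I=np.ones(len(P),bool)
    for _ in range(5):
        q=P[I];cc=q.mean(0);n=np.linalg.svd(q-cc,full_matrices=False)[2][2];n=n*np.sign(-n[2]);r=(P-cc)@n;I=abs(r)<.006
    cnt,_=cv2.findContours(cv2.morphologyEx((m).astype(np.uint8),cv2.MORPH_CLOSE,np.ones((5,5))),0,2)
    k=max(cnt,key=cv2.contourArea)[:,0];kk=k[k[:,1]<165]
    E=np.array([Q[b,a] for a,b in kk if roi[b,a]])
    e=E[abs((E-cc)@n)<.008]
    # circle fit in plane
    ax=np.array([1,0,0])-n[0]*n;ax/=np.linalg.norm(ax);ay=np.cross(n,ax)
    X=np.c_[(e-cc)@ax,(e-cc)@ay];sol=np.linalg.lstsq(np.c_[2*X,np.ones(len(X))],(X**2).sum(1),rcond=None)[0]
    rad=np.sqrt(sol[2]+sol[0]**2+sol[1]**2);C=cc+sol[0]*ax+sol[1]*ay
    G=C-.0035*n
    R=np.array(s["ee_rot"]);t=np.array(s["tcp_pos"])
    print("normal tool",n,"phi",np.degrees(np.arctan2(n[0],-n[2])),"roll",np.degrees(np.arctan2(n[1],-n[2])),"rad",rad,"centre tool",G)
    print("time",s["time_s"],"world n",R@n,"tilt",np.degrees(np.arccos(abs((R@n)[2]))),"world glass",t+R@G)
    L=np.array([.4805,.192,.009]);print("to go m",L+[0,0,.08]-(t+R@G),"grip",s["gripper_width"],"tcp",t)
E
python3 m.py | tail -3
```

```text
normal tool [-0.2616 -0.0166 -0.965 ] phi -15.165155628678892 roll -0.9861971373373634 rad 0.033535942266944445 centre tool [ 0.0746  0.0042 -0.0301]
time 8.5667 world n [-0.709   0.139   0.6914] tilt 46.25702127072359 world glass [ 0.6415 -0.3343  0.2586]
to go m [-0.161   0.5263 -0.1696] grip 0.16977625619810607 tcp [ 0.5944 -0.3229  0.1943]
```

Emit:
apply_moves --plan '[[[0, -0.2, 0.2, 0.4, 0, 0, 0], [0, -0.5, 0.5, 0.5, 0, 0, 0], [0, -0.6, 0.6, 0.5, 0.01, 0.05, 0], [0, -0.6, 0.6, 0.4, 0.02, 0.1, 0], [0, -0.6, 0.6, 0.3, 0.02, 0.1, 0], [0, -0.6, 0.6, 0.2, 0.02, 0.1, 0], [0, -0.6, 0.6, 0, 0.02, 0.1, 0], [0, -0.6, 0.6, 0, 0.02, 0.1, 0], [0, -0.6, 0.6, 0, 0.02, 0.1, 0], [0, -0.4, 0.5, 0, 0.02, 0.1, 0], [0, -0.2, 0.3, 0, 0.01, 0.05, 0], [0, 0, 0, 0, 0, 0, 0]]]'

```text
time_s: 9.62
tcp_pos: [0.4394, -0.1722, 0.249]
ee_rot: [[0.933, -0.173, -0.316], [-0.16, -0.985, 0.067], [-0.323, -0.012, -0.946]]
wrist_force: [0.6, -0.7, -0.1]
gripper_width: 0.172
```

```bash
python3 m.py | tail -3;python3 -c "
from h import *
print(sense()['joints'])"
```

```text
normal tool [ 0.8598  0.0177 -0.5103] phi 59.31031200158931 roll 1.9815631835348617 rad 0.03328038618952778 centre tool [ 0.0712  0.0041 -0.0338]
time 9.6167 world n [ 0.9603 -0.1891  0.2049] tilt 78.17378672706782 world glass [ 0.5157 -0.1899  0.2579]
to go m [-0.0352  0.3819 -0.1689] grip 0.17196532895519076 tcp [ 0.4394 -0.1722  0.249 ]
[ -3.62414976  16.14981138  -3.48858818  -2.67628128 -88.9117515
  84.26562702]
```

View pics/w_m.png

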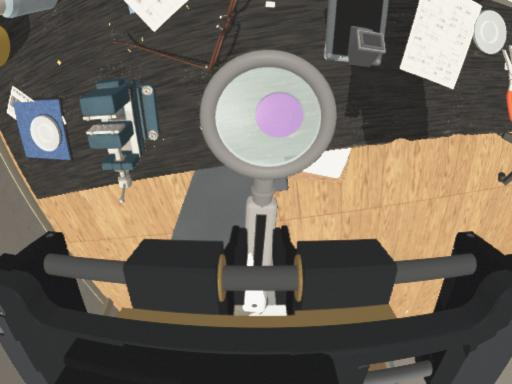

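```bash
sed -i 's/D<0.32/D<0.19/; s/range(5)/range(8)/' m.py; sed -i 's/n=None;I=np.ones(len(P),bool)/n=None;I=abs(P[:,2]+.033+.27*(P[:,0]-.0745))<.012/' m.py; python3 m.py | tail -3
```

```text
normal tool [-0.2623 -0.0171 -0.9648] phi -15.209066639307181 roll -1.0178539448829071 rad 0.033518884083536774 centre tool [ 0.0742  0.0042 -0.0301]
time 9.6667 world n [ 0.0612 -0.0055  0.9981] tilt 3.5251894334645355 world glass [ 0.5175 -0.1908  0.2538]
to go m [-0.037   0.3828 -0.1648] grip 0.1707165397778225 tcp [ 0.4394 -0.1727  0.2491]
```

Emit:
apply_moves --plan '[[[0, 0, 0.4, 0, 0, 0, 0], [0, -0.1, 0.8, 0, 0, -0.03, 0], [0, -0.1, 1, 0, 0, -0.03, 0], [0, -0.1, 1, 0, 0, 0, 0], [0, -0.1, 1, 0, 0, 0, 0], [0, -0.1, 1, 0, 0, 0, 0], [0, -0.1, 1, 0, 0, 0, 0], [0, -0.1, 1, 0, 0, 0, 0], [0, -0.1, 1, 0, 0, 0, 0], [0, -0.1, 1, 0, 0, 0, 0], [0, -0.1, 1, 0, 0, 0, 0], [0, -0.1, 1, 0, 0, 0, 0]]]'

```text
time_s: 10.72
tcp_pos: [0.4037, 0.1139, 0.2541]
ee_rot: [[0.955, -0.19, -0.229], [-0.178, -0.981, 0.073], [-0.238, -0.029, -0.971]]
wrist_force: [1.4, -0.3, -0.7]
gripper_width: 0.169
```

Emit:
apply_moves --plan '[[[0, -0.1, 1, 0, 0, 0, 0], [0, -0.1, 1, 0, 0, 0, 0], [0, -0.1, 1, 0, 0, 0, 0], [0, -0.1, 0.6, 0, 0, 0, 0], [0, 0, 0.4, 0, 0, 0, 0], [0, 0, 0, 0, 0, 0, 0], [0, 0, 0, 0, 0, 0, 0]]]'

```text
time_s: 11.3
tcp_pos: [0.3889, 0.2208, 0.2582]
ee_rot: [[0.958, -0.188, -0.217], [-0.174, -0.981, 0.081], [-0.228, -0.04, -0.973]]
wrist_force: [-0.3, -0.1, -1.3]
gripper_width: 0.173
```

```bash
python3 m.py | tail -3;python3 -c "
from h import *
print(sense()['joints'])"
```

```text
normal tool [-0.2605 -0.0167 -0.9653] phi -15.103893333705676 roll -0.9900512037369847 rad 0.03354631706325609 centre tool [ 0.0743  0.0043 -0.03  ]
time 11.3 world n [-0.037  -0.0165  0.9992] tilt 2.3203517459869936 world glass [0.4658 0.2012 0.2703]
to go m [ 0.0147 -0.0092 -0.1813] grip 0.17284500016052845 tcp [0.3889 0.2208 0.2582]
[ 41.22981711   7.84142119  -8.21726455 -11.94151955 -80.57367454
  40.80168239]
```

View pics/w_m.png

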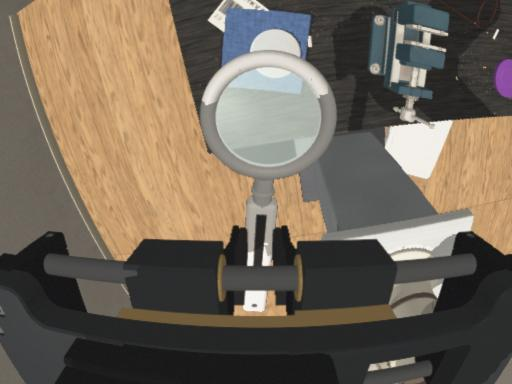

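Emit:
apply_moves --plan '[[[0, 0.1, -0.05, -0.4, -0.008, 0.018, 0], [0, 0.1, -0.1, -0.7, -0.008, 0.018, 0], [0, 0.1, -0.1, -0.7, 0, 0, 0], [0, 0.1, -0.05, -0.7, 0, 0, 0], [0, 0.1, 0, -0.7, 0, 0, 0], [0, 0, 0, -0.4, 0, 0, 0], [0, 0, 0, 0, 0, 0, 0], [0, 0, 0, 0, 0, 0, 0]]]'

```text
time_s: 12.02
tcp_pos: [0.4021, 0.2036, 0.1551]
ee_rot: [[0.943, -0.202, -0.265], [-0.193, -0.979, 0.061], [-0.272, -0.006, -0.962]]
wrist_force: [0.0, 0.5, -0.1]
gripper_width: 0.173
```

```bash
python3 m.py | tail -3
python3 - <<'E'
from h import *
np.set_printoptions(precision=4,suppress=True)
for n in("top","side"):
    c=capture(n);save(c,n+"5");pickle.dump(c,open(n+"5.pkl","wb"))
    for r in recognise("lens_center",c)[:3]:
        x=np.array(r["at"]);p=c["mtx"]@x;print(n,round(r["score"],2),w(x,c),(p[:2]/p[2]).round())
    im=c["pixels"][170:260,120:220,::-1] if n=="top" else c["pixels"][110:230,130:270,::-1]
    cv2.imwrite("pics/%s5c.png"%n,cv2.resize(im,None,fx=5 if n=="top" else 4,fy=5 if n=="top" else 4,interpolation=cv2.INTER_CUBIC))
E
```

```text
normal tool [-0.2629 -0.0172 -0.9647] phi -15.243588027132102 roll -1.0189930640239555 rad 0.03351622376216364 centre tool [ 0.0742  0.0043 -0.0302]
time 12.0167 world n [0.0114 0.0088 0.9999] tilt 0.8261668638456368 world glass [0.4793 0.1832 0.164 ]
to go m [ 0.0012  0.0088 -0.075 ] grip 0.17251317320546458 tcp [0.4021 0.2036 0.1551]
top 0.9 [ 0.42   -0.1957  0.0064] [288. 240.]
top 0.5 [0.484  0.1759 0.0126] [172. 218.]
side 0.78 [ 0.4208 -0.1975  0.0074] [213. 256.]
side 0.69 [0.4778 0.1885 0.0094] [194. 172.]
```

View pics/side5c.png

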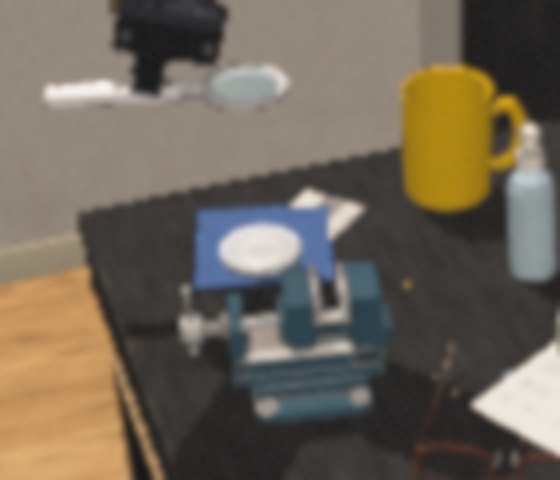

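View pics/w_m.png

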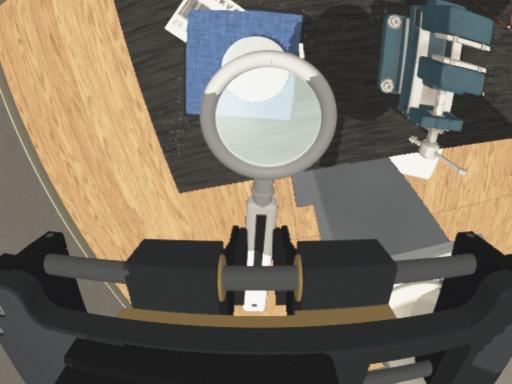

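Level glass confirmed. In the wrist view the lens (about 255,68) shows behind the rim. I'll overlay my lens estimate on it.

Run:
```python
from h import *
s=sense();c=capture("wrist");im=cv2.resize(np.ascontiguousarray(c["pixels"][0:200,160:360,::-1]),None,fx=3,fy=3,interpolation=cv2.INTER_CUBIC)
a=np.linspace(0,2*np.pi,60)
for L,col in (([.4805,.192,.014],(0,0,255)),):
    for t in a:
        p=wproj(s,c,np.array(L)+.033*np.array([np.cos(t),np.sin(t),0]));cv2.circle(im,tuple(int(x) for x in (p-[160,0]+.5)*3),2,col,-1)
cv2.imwrite("pics/ov.png",im)
```

```text
(no output)
```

View pics/ov.png

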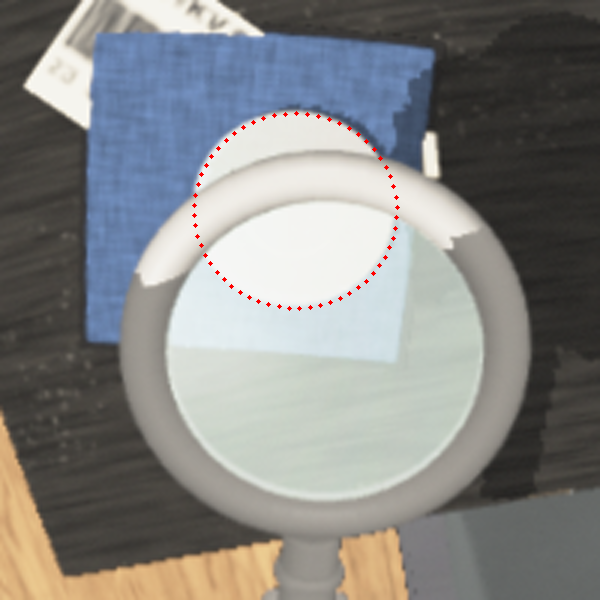

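The estimate fits to about 1 mm. Descending the last 75 mm.

Emit:
apply_moves --plan '[[[0, 0, 0.1, -0.4, 0, 0, 0], [0, 0, 0.1, -0.6, 0, 0, 0], [0, 0, 0.1, -0.6, 0, 0, 0], [0, 0, 0.1, -0.6, 0, 0, 0], [0, 0, 0, -0.4, 0, 0, 0], [0, 0, 0, -0.2, 0, 0, 0], [0, 0, 0, 0, 0, 0, 0], [0, 0, 0, 0, 0, 0, 0]]]'

```text
time_s: 12.98
tcp_pos: [0.404, 0.2186, 0.086]
ee_rot: [[0.947, -0.198, -0.252], [-0.186, -0.98, 0.07], [-0.261, -0.019, -0.965]]
wrist_force: [-0.3, 0.2, -0.4]
gripper_width: 0.169
```

```bash
python3 m.py | tail -3
```

```text
normal tool [-0.2617 -0.0173 -0.965 ] phi -15.171006842432051 roll -1.0252088604685428 rad 0.03350825928421196 centre tool [ 0.0743  0.0043 -0.0301]
time 12.9833 world n [-0.0012 -0.0019  1.    ] tilt 0.12944856456585246 world glass [0.4811 0.1984 0.0956]
to go m [-0.0006 -0.0064 -0.0066] grip 0.16919482051170825 tcp [0.404  0.2186 0.086 ]
```

Emit:
apply_moves --plan '[[[0, 0, -0.25, -0.25, 0, 0, 0], [0, 0, 0, 0, 0, 0, 0], [0, 0, 0, 0, 0, 0, 0], [0, 0, 0, 0, 0, 0, 0], [0, 0, 0, 0, 0, 0, 0], [0, 0, 0, 0, 0, 0, 0]]]'

```text
time_s: 13.53
tcp_pos: [0.4056, 0.2124, 0.0816]
ee_rot: [[0.948, -0.198, -0.247], [-0.186, -0.98, 0.073], [-0.257, -0.024, -0.966]]
wrist_force: [-0.3, 0.1, -0.7]
gripper_width: 0.172
```

```bash
python3 m.py | tail -3
python3 - <<'E'
from h import *
s=sense();print(np.abs(s["joint_velocities"]).max(),s["wrist_force"])
a=capture("top")["pixels"][170:260,120:220,::-1];b=capture("side")["pixels"][130:230,140:260,::-1]
im=np.zeros((500,800,3),np.uint8);im[:360,:400]=cv2.resize(a,(400,360),interpolation=2);im[:330,400:796]=cv2.resize(b,(396,330),interpolation=2);cv2.imwrite("pics/fin.png",im)
E
python3 m.py | tail -2
```

```text
normal tool [-0.2606 -0.0166 -0.9653] phi -15.109659856199087 roll -0.9877394696575117 rad 0.0335254062865858 centre tool [ 0.0743  0.0043 -0.03  ]
time 13.5333 world n [-0.0052 -0.0062  1.    ] tilt 0.4654208342417771 world glass [0.4826 0.1922 0.0914]
to go m [-0.0021 -0.0002 -0.0024] grip 0.1715276041558492 tcp [0.4056 0.2124 0.0816]
0.1523782417600368 [ 0.90399617 -0.04931457 -1.2306721 ]
time 13.6833 world n [-0.0046 -0.0054  1.    ] tilt 0.40500116058816327 world glass [0.4825 0.1923 0.0913]
to go m [-0.002  -0.0003 -0.0023] grip 0.1694731250481693 tcp [0.4055 0.2124 0.0814]
```

View pics/fin.png

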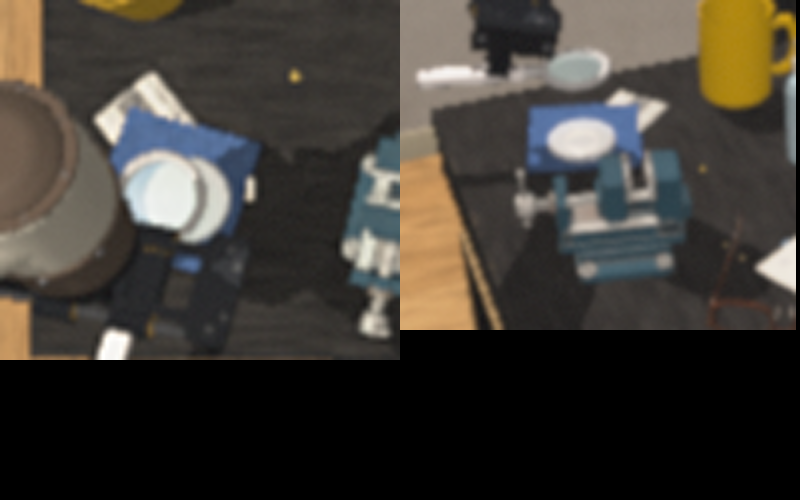

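View pics/w_m.png

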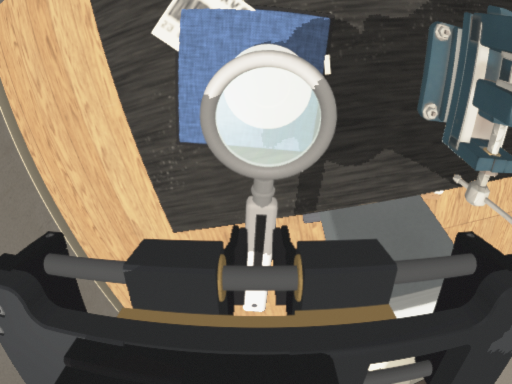

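Run:
```python
from h import *
c=capture("top");s=capture("side")
for n,k in(("top",c),("side",s)):
    for nm,X in (("glass",[.4825,.1923,.0935]),("lens",[.4805,.192,.014])):
        p=k["mtx"]@(k["R"]@np.array(X)+k["t"]);p=p[:2]/p[2];print(n,nm,p,"crop",(p-[120,170]+.5)*4 if n=="top" else (p-[140,130]+.5)*3.3+[400,0])
```

```text
top glass [159.69478002 218.119644  ] crop [160.7791201  194.47857602]
top lens [166.31512854 219.17002974] crop [187.26051414 198.68011895]
side glass [192.95063147 149.50680916] crop [576.38708385  66.02247023]
side lens [194.26723703 170.29111094] crop [580.73188219 134.61066611]
```

All three cameras agree to within about 1 px, so I'm handing it in.

```bash
python3 -c "
from station import *
print(finish_job())"
```

```text
the job is handed in; nothing more can be done
None
```

I drew the magnifier out of its stand, levelled it, and am holding it in the gripper over the lens on the blue pad. I handed the job in at about 14 s; no verdict was reported.

**Last checks:**

| Check | Measured | Allowed |
|---|---|---|
| Tilt of the glass | about 0.4° | 10° |
| Sideways offset from the lens centre | about 2 mm | 15 mm |
| Height above the middle of the lens | about 82 mm | 60–100 mm |

- **Lens:** it was not touched, and its outline still matched its first measured position to about 1 mm.
- **Position cross-check:** the predicted glass position agreed with the top and side pictures to about 1 px.
- **Grip:** it was steady and the magnifier did not slip. The wrist force stayed under about 2 N in every reading I took.

**Two things that did not match:**
- **Gripper opening:** it read about 15 mm on the handle rather than 18 mm, but stayed stable.
- **Handle angle:** the magnifier measured about 46° after lifting, against 50° in the stand. I corrected for this when levelling the glass.

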